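# Vent a mini keg with its bayonet cap

## Task

Pick up the bayonet cap, drop its two lugs through the two notches in the neck of the keg until the cap sits flush, then turn it clockwise (seen from above) half of the way to its lock, 45 degrees from the entry position, so that the bar lines up with the long rib on the keg's shoulder. Do not turn it as far as the lock click. Finish while still gripping the cap in that vent position, seated and still: do not let go; leave the bottle, the can and the wrench alone.

Things in the scene. Friction and masses are not known exactly. Their poses are not given: they have to be found in the camera images.
- cap_grip (a point): Grip point of the loose bayonet cap (0.2 kg), which stands upright on the bench on its plug. A metal disc 76 mm across, 8 mm thick, carries an upright black bar 60 mm long (x), 14 mm wide (y), 38 mm high, to be gripped across its width. Point on the cap's axis inside the bar: 25 mm above the disc's top, 33 above its underside, 51 above the plug's foot. z up; same when turned 180 degrees.
- cap: The same cap, origin at the centre of the plug's foot, same axes. Below the disc a plug 41 mm across and 18 mm long, bevelled at the foot, with two lugs at its foot along +x and -x (in line with the bar): 58 mm over both tips, each 8 mm wide and 7 mm high.
- keg: Steel mini keg fixed to the bench: foot 180 mm across, body 140 mm across, shoulder at 130 mm, neck 84 mm across with its rim 160 mm up. Origin: centre of the underside, z up along the neck. The lugs enter along the keg's x axis, either way round. Cap fully home: disc on the rim, cap_grip 193 mm above this origin, on the axis.
- keg_mouth (a point): Centre of the neck's flat top rim; axes as the keg's. Opening 45 mm across in an 8 mm thick flange, with two notches 13 mm wide along +x and -x, reaching to 64 mm across (about 2 to 3 mm play for plug and lugs). Under the flange the lugs turn only clockwise seen from above, with about 3 mm of up-and-down play.
- keg_vent (a point): Middle of one long dark rib on the shoulder, 50 mm from the axis, 45 degrees clockwise of the keg's +x; its twin lies opposite. Marks on both sides: single stud = entry (0 degrees), long rib = vent (45), two studs = lock (90). The cap turns freely (friction only) to about 57 degrees, where a lug meets the spring catch; it snaps over at 85 to 95 (click), and then stops.
- catch (a joint): Spring catch inside the neck, a stubby brass pin: 0 when untouched, grows (m) as a lug pushes it outward; 0.001 to 0.002 as the cap clicks.
- water: Bystander: glass water bottle with paper label, 66 mm across, 230 mm high, origin at its underside.
- can: Bystander: plain drinks can, 66 mm across, 115 mm high, origin at its underside.
- wrench: Bystander: wrench 170 mm long lying flat on the bench, far right, origin at its underside.
Not all that is in view belongs to the job. What is shaped like the cap but yellow is not meant.

How it is judged:
By the outcome, as a careful person would: the job done as asked, in the order asked, and still so for the second after the job is handed in, while the arm keeps its last pose, push and grip.
It also fails if it takes over 54 s, if anything falls off the work surface, if the arm or the gripper's body presses on something with over 40 N, if the wrist force passes 120 N, or if a joint passes its speed limit or range.

## Robot

A 6-joint arm with a two-finger parallel gripper is mounted at the origin on the work surface. World frame = base frame: x ahead of the robot, y to its left, z up, the work surface at z = 0. Lengths are in m, angles in rad, forces in N, time in s.
With the tool pointing down it reaches from about 0.275 to 0.975 m from the base axis. Payload 8.4 kg.
Tool frame: the origin (TCP) lies between the finger pads; the fingertips stand 19 mm ahead of it and the grasp point (between the pads) is the TCP; z points along the fingers, y is the line along which they close (so a half turn about z gives the same grasp; the last joint's range is limited). The gripper opens to 92 mm and grips with 3 to 60 N. Pads are 20 mm wide; open, the fingers measure 128 mm over their backs; the gripper's body (75 mm by 189 mm) begins 69 mm behind the grasp point.
Start: joints at [1.344, 0.353, 1.633, -0, 1.155, -0.002], TCP at [0.139, 0.609, 0.234] pointing down, gripper open.
Joint ranges: [-2.63, 2.63], [-0.92, 2.1], [0.06, 2.66], [-1.3, 4.44], [0, 2.69], [-3.02, 3.02]. Speed limits (rad/s): [2.22, 2.22, 2.79, 3.14, 3.14, 3.14].

## Interface

Orientations are given as a unit quaternion [w, x, y, z].
In Python, from plant import r gives the robot as it stands.
- The arm moves only by the shell command python3 -m creep 'ROWS' [OPENING] [FORCE]. ROWS is JSON, a list that holds one entry, the list of rows, each a list of 4 numbers: the shift along the tool's x, y, z in m, then the turn about the tool's z in rad. A call has exactly 10 rows; each row shifts and turns the commanded pose from where the row before left it, along the tool's axes as they then stand; what a row does not reach is not made up. A row lasts 1/10 s, in which the tool goes at most 50 mm and 8.59 degrees, less where a joint would pass 70% of its speed; a pose out of reach is approached as far as the arm can. A call is refused whole if a number of a shift passes 0.05 or a number of a turn 0.15, either way. A call with a gripper value outside its range is refused whole. OPENING is the gripper command: -1 is fully open, 1 is shut, values between are in proportion, set as the call begins (- or left out, the last holds). The fingers move at their own pace and stop on an object; FORCE is the grip in N (left out, the last holds). Time passes only in rows, so rows that do not move let the fingers close, or fill a call up. It gives the time, the measured TCP pose, the force and the opening at its end, in the units of the state.
- r.observe(): the state, without advancing time (a new reading comes with each control period).
- r.get_image(name): name is "scene" or "top" or "wrist"; returns the picture (400x640x3 uint8, red, green, blue); there is no depth.
- r.calibration(name): a dict with "vfov" (degrees; the focal length in pixels is half the picture's height over the tangent of half this angle, whatever the lens; pixels are square), "cx", "cy" (the principal point, pixels), "R" (3x3) and "t" (3): a world point X has camera coordinates R X + t; the wrist camera has in their place "mount" (4x4, takes a point from camera to tool coordinates, whose origin is the TCP and whose axes are the flange's). Camera axes: x right, y down, z forward; pixel columns grow to the right and rows downward; lengths in m; the calibration is good to about 2 mm. A picture is of the moment at which its call begins: read the wrist's pose just before it. calibration takes no time and is no camera call.
- r.finish_job(): hands the job in, once; it reports no verdict.
The state is a dict: "time": time; "qpos": joint angles; "joint_velocities": joint speeds; "tau": joint torques, N m; "position": TCP position; "orientation": TCP orientation; "ft_force": force on the tool from outside, world axes, zero at the start; "wrist_torque": the same for the moment, N m; "gripper_width": finger opening in m.
Only numpy, scipy, OpenCV 4.12 (cv2) and the standard library are available. Lean on these libraries where they do the work, as an engineer would, in place of code of your own. Each camera call takes 0.05 s, during which the arm holds its last target. There are 200 camera calls.

## Working session

There is one attempt and no reset: what is moved stays moved. The work goes in short steps, Python scripts to look and compute and a shell command to move; the robot and the scene stay as the last step left them, time stands still between calls to the robot, and variables do not carry over. Pictures are saved under pics/ and viewed, on a budget of 10 in all, crops included, one or two more only if the job needs it, and the job is handed in when it is done.

```bash
mkdir -p pics; ls; python3 - <<'E'
from plant import r
import cv2,numpy as np
s=r.observe();print({k:np.round(v,3).tolist() for k,v in s.items()})
a=[r.get_image(n) for n in("scene","top")]
for n,i in zip(("scene","top"),a):cv2.imwrite(f"pics/{n}0.png",i[:,:,::-1])
for n in("scene","top","wrist"):print(n,r.calibration(n))
E
```

```text
pics
{'time': 0.0, 'qpos': [1.344, 0.354, 1.634, 0.0, 1.155, -0.002], 'joint_velocities': [-0.001, -0.001, -0.001, -0.001, 0.001, -0.001], 'tau': [0.001, -59.384, -33.422, 0.07, 0.023, -0.0], 'position': [0.139, 0.609, 0.233], 'orientation': [-0.0, 0.112, 0.994, -0.001], 'ft_force': [-0.879, 0.115, 0.816], 'wrist_torque': [-0.017, -0.013, 0.024], 'gripper_width': 0.092}
scene {'vfov': 55.073004144806745, 'cx': 317.89340616177464, 'cy': 198.25813447983523, 'R': array([[-0.58329091,  0.8121365 , -0.01435359],
       [ 0.6641836 ,  0.46670713, -0.58399024],
       [-0.46758087, -0.35016962, -0.81163377]]), 't': array([ 0.35947567, -0.32427513,  1.28441264])}
top {'vfov': 44.40694429743226, 'cx': 318.50913493806104, 'cy': 205.99008984194214, 'R': array([[ 0.06828746, -0.9976539 , -0.00484861],
       [-0.97595034, -0.06579185, -0.20782773],
       [ 0.20702115,  0.01892403, -0.97815343]]), 't': array([-0.04619697,  0.59010154,  1.12625659])}
wrist {'vfov': 60.56698266018627, 'cx': 324.27835647920847, 'cy': 198.78640632865074, 'mount': array([[-4.85497823e-04, -9.57978657e-01, -2.86839078e-01,
         8.10887963e-02],
       [ 9.99999511e-01, -7.12118183e-04,  6.85737926e-04,
        -8.04317401e-04],
       [-8.61185621e-04, -2.86838605e-01,  9.57978535e-01,
        -1.52163185e-01],
       [ 0.00000000e+00,  0.00000000e+00,  0.00000000e+00,
         1.00000000e+00]])}
```

View pics/top0.png

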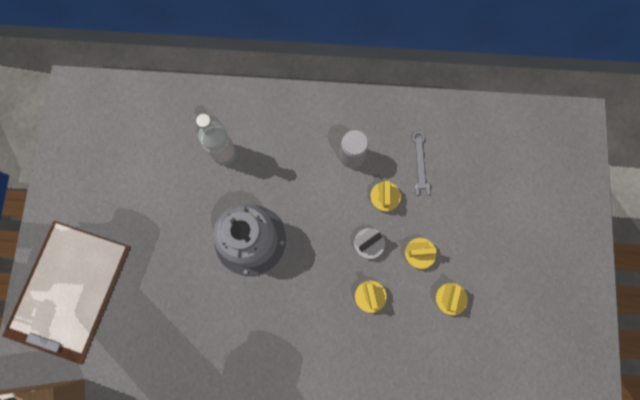

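View pics/scene0.png

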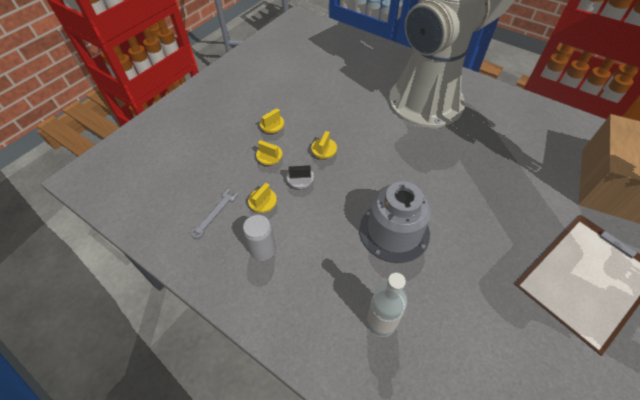

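Top view: five cap-like things. The metal disc with a black bar is at (370,243); the four yellow ones are at (385,196), (421,253), (371,297) and (452,299). Only the one at (370,243) matches the description. The keg mouth is at about (241,230). I'll confirm with an enlarged crop of the cap and the keg.

```bash
cat > h.py <<'E'
import numpy as np,cv2
from plant import r
from scipy.spatial.transform import Rotation as Ro
def cam(n,s=None):
    c=r.calibration(n);f=200/np.tan(np.radians(c["vfov"]/2));K=np.array([[f,0,c["cx"]],[0,f,c["cy"]],[0,0,1]])
    if n=="wrist":
        w,x,y,z=s["orientation"];T=np.eye(4);T[:3,:3]=Ro.from_quat([x,y,z,w]).as_matrix();T[:3,3]=s["position"]
        M=np.linalg.inv(T@c["mount"]);return K,M[:3,:3],M[:3,3]
    return K,c["R"],c["t"]
def proj(C,X):
    K,R,t=C;p=(K@(R@np.atleast_2d(X).T+t[:,None])).T;return p[:,:2]/p[:,2:]
def ray(C,uv,z):
    K,R,t=C;o=-R.T@t;d=R.T@np.linalg.inv(K)@np.array([*uv,1.]);return o+d*(z-o[2])/d[2]
E
python3 - <<'E'
from h import *
C=cam("top");C2=cam("scene")
for n,uv,z,uv2 in(("bar",(370,242),.064,(300,171)),("mouth",(241,230),.16,(403,197)),("bottlecap",(203,120),.23,(397,282)),("can",(355,142),.115,(257,227))):
    print(n,ray(C,uv,z).round(3),ray(C2,uv2,z).round(3))
i=cv2.imread("pics/top0.png")
a=cv2.resize(i[205:280,335:410],(400,400),interpolation=2);b=cv2.resize(i[190:290,200:300],(400,400),interpolation=2)
cv2.imwrite("pics/crop0.png",np.hstack([a,b]))
E
```

```text
bar [ 0.512 -0.134  0.064] [ 0.522 -0.126  0.064]
mouth [0.506 0.158 0.16 ] [0.511 0.162 0.16 ]
bottlecap [0.729 0.252 0.23 ] [0.73  0.255 0.23 ]
can [ 0.742 -0.083  0.115] [ 0.742 -0.078  0.115]
```

View pics/crop0.png

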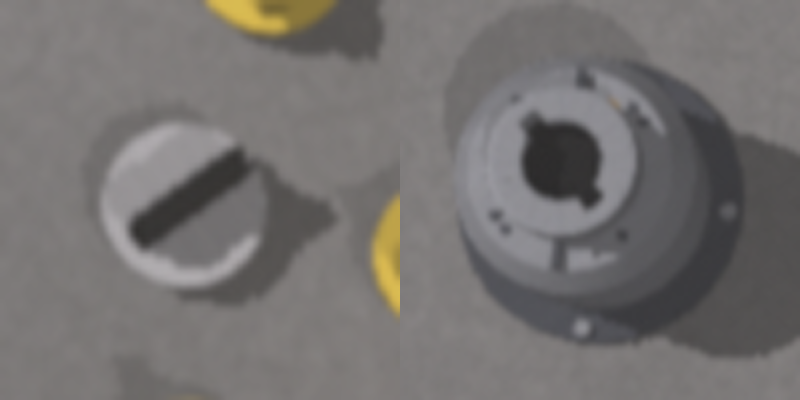

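```bash
python3 - <<'E'
from h import *
C=cam("top");g=lambda uv,z:ray(C,uv,z)
a,b=g((361.6,249.6),.064),g((380.4,235),.064)
print("bar",(a+b)/2,np.linalg.norm(a-b),np.degrees(np.arctan2(*(b-a)[1::-1])))
a,b=g((232.5,220.3),.16),g((248.3,240.8),.16)
print("notch",(a+b)/2,np.linalg.norm(a-b),np.degrees(np.arctan2(*(b-a)[1::-1])), g((240.3,230),.16))
print("vent ribs",g((200+185/4,190+75/4),.13),g((200+160/4,190+255/4),.13))
s=r.observe();w,x,y,z=s["orientation"];R=Ro.from_quat([x,y,z,w]).as_matrix();print(R.round(3),s["position"])
print("rows to bar",R.T@(np.array([.512,-.134,.20])-s["position"]))
E
```

```text
bar [ 0.51169407 -0.13696727  0.064     ] 0.05740808151930604 -48.56048819112313
notch [0.50458788 0.15965455 0.16      ] 0.058281351448557076 -137.59262246968896 [0.5056944  0.15991007 0.16      ]
vent ribs [0.55994761 0.1566437  0.13      ] [0.45661898 0.16044069 0.13      ]
[[-0.975  0.223 -0.   ]
 [ 0.223  0.975 -0.001]
 [-0.    -0.001 -1.   ]] [0.13924249 0.60887457 0.23296479]
rows to bar [-0.52897737 -0.64104737  0.03374429]
```

The sizes agree: bar 57 mm (should be 60), notches 58 mm across, and the vent rib lies at about −3°, which fits keg x at 42°. Next I go over the cap for a wrist look.

```bash
python3 -m creep '[[[-0.026,-0.032,0,0],[-0.026,-0.032,0,0],[-0.026,-0.032,0,0],[-0.026,-0.032,0,0],[-0.026,-0.032,0,0],[-0.026,-0.032,0,0],[-0.026,-0.032,0,0],[-0.026,-0.032,0,0],[-0.026,-0.032,0,0],[-0.026,-0.032,0,0]]]'
python3 -m creep '[[[-0.027,-0.032,0,0],[-0.027,-0.032,0,0],[-0.027,-0.032,0,0],[-0.027,-0.032,0,0],[-0.027,-0.032,0,0],[-0.027,-0.032,0,0],[-0.027,-0.032,0,0],[-0.027,-0.032,0,0],[-0.027,-0.032,0,0],[-0.026,-0.032,0,0]]]'
python3 -m creep '[[[0,0,0.006,0.125],[0,0,0.006,0.125],[0,0,0.006,0.125],[0,0,0.006,0.125],[0,0,0.006,0.125],[0,0,0,0],[0,0,0,0],[0,0,0,0],[0,0,0,0],[0,0,0,0]]]' 0.1
python3 - <<'E'
from h import *
s=r.observe();i=r.get_image("wrist");cv2.imwrite("pics/w1.png",i[:,:,::-1])
import json;json.dump({k:np.array(s[k]).tolist() for k in("position","orientation","qpos")},open("s1.json","w"));print(json.load(open("s1.json")))
E
```

```text
time: 1.1
position: [0.3217, 0.2378, 0.2335]
orientation: [0.0, 0.112, 0.994, 0.0]
ft_force: [0.3, 0.4, 0.9]
gripper_width: 0.0917
time: 2.1
position: [0.5127, -0.1343, 0.2333]
orientation: [-0.0, 0.112, 0.994, 0.0]
ft_force: [-0.2, 0.9, 0.5]
gripper_width: 0.0915
time: 3.1
position: [0.5125, -0.1326, 0.2038]
orientation: [0.0, 0.412, 0.911, 0.0]
ft_force: [-0.4, -1.5, -1.1]
gripper_width: 0.0415
{'position': [0.5124715921100411, -0.1325573590776036, 0.20384906558466206], 'orientation': [0.0002212582048094616, 0.41174299317310603, 0.9112999825418301, 2.090259373334883e-05], 'qpos': [-0.25592769262237414, 0.23717785676903264, 1.8676295595187298, -3.831420555996663e-05, 1.0363419754527916, -0.9779727234769623]}
```

View pics/w1.png

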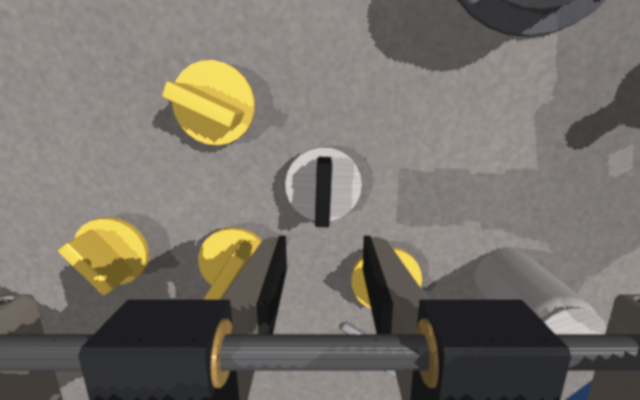

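The wrist view shows the black-bar cap with its disc centred near (323,186). The bar runs (325,157) to (322,227), between the fingers' closing directions. The yellow caps are clear of the path. I'll fit the bar's silhouette numerically.

```bash
cat >> h.py <<'E'
from scipy.optimize import minimize
def fitbox(C,mask,x0,zb,zt,hx=.03,hy=.007):
    n=8;
    def hull(p):
        c,s=np.cos(p[2]),np.sin(p[2])
        X=[[p[0]+c*a-s*b,p[1]+s*a+c*b,z] for a in(-hx,hx) for b in(-hy,hy) for z in(zb,zt)]
        return cv2.convexHull(proj(C,X).astype(np.float32))
    big=cv2.GaussianBlur(mask.astype(np.float32),(0,0),.8)
    def cost(p):
        m=np.zeros((1600,2560),np.uint8);cv2.fillConvexPoly(m,np.round(hull(p)*4*16+24).astype(np.int32),255,shift=4)
        m=cv2.GaussianBlur(cv2.resize(m,(640,400),interpolation=cv2.INTER_AREA)/255.,(0,0),.8)
        return float(((m-big)**2).sum())
    o=minimize(cost,x0,method="Nelder-Mead",options=dict(initial_simplex=[x0]+[np.add(x0,d) for d in((.006,0,0),(0,.006,0),(0,0,.08))],xatol=1e-5,fatol=1e-3))
    return o.x,o.fun,mask.sum()
E
python3 - <<'E'
from h import *
import json
s=json.load(open("s1.json"));C=cam("wrist",s)
i=cv2.imread("pics/w1.png");g=i.max(2);m=np.zeros_like(g);m[140:235,295:350]=(g[140:235,295:350]<45)
n,l,st,_=cv2.connectedComponentsWithStats(m);k=1+st[1:,4].argmax();m=(l==k);print(st[k])
p,f,a=fitbox(C,m,[.512,-.135,np.radians(131.4)],.026,.064);print(p,np.degrees(p[2]),f,a)
w,x,y,z=s["orientation"];R=Ro.from_quat([x,y,z,w]).as_matrix();ax=np.arctan2(R[1,0],R[0,0])
print("tool x az",np.degrees(ax),"shift",R.T@(np.array([p[0],p[1],.051])-s["position"]),"turn",ax-p[2])
E
```

```text
[316 158  15  68 850]
[ 0.51396925 -0.13726106  2.25305655] 129.0906314712502 168.05620595331914 850
tool x az 131.37124822522915 shift [-0.0044607  -0.00201861  0.15285036] turn 0.039804271333077956
```

```bash
python3 -m creep '[[[-0.004,-0.002,0,0.04],[0,0,0.02,0],[0,0,0.02,0],[0,0,0.02,0],[0,0,0.02,0],[0,0,0.02,0],[0,0,0.02,0],[0,0,0.02,0],[0,0,0.011,0],[0,0,0,0]]]'
python3 -m creep '[[[0,0,0,0],[0,0,0,0],[0,0,0,0],[0,0,0,0],[0,0,0,0],[0,0,0,0],[0,0,0,0],[0,0,0,0],[0,0,0,0],[0,0,0,0]]]' 1 40
```

```text
time: 4.15
position: [0.5126, -0.1366, 0.0514]
orientation: [-0.001, 0.43, 0.903, -0.0]
ft_force: [-1.0, 0.4, -0.7]
gripper_width: 0.0414
time: 5.15
position: [0.514, -0.137, 0.0532]
orientation: [0.001, 0.43, 0.903, 0.0]
ft_force: [0.6, -0.1, 6.3]
gripper_width: 0.0136
```

```bash
python3 -m creep '[[[0,0,-0.01,0],[0,0,-0.03,0],[0,0,-0.03,0],[0,0,-0.03,0],[0,0,-0.02,0.15],[0,0,-0.02,0.15],[0,0,-0.02,0.15],[0,0,-0.02,0.15],[0,0,-0.02,0.15],[0,0,-0.02,0.15]]]'
python3 -m creep '[[[0,0,0,0.15],[0,0,0,0.15],[0,0,0,0.15],[0,0,0,0.15],[0,0,0,0.013],[0.01,-0.022,0,0],[0.01,-0.022,0,0],[0.01,-0.022,0,0],[0.01,-0.022,0,0],[0.01,-0.022,0,0]]]'
python3 -m creep '[[[0.01,-0.022,0,0],[0.01,-0.022,0,0],[0.01,-0.022,0,0],[0.01,-0.022,0,0],[0.01,-0.022,0,0],[0,0,0,0],[0,0,0,0],[0,0,0,0],[0,0,0,0],[0,0,0,0]]]'
python3 - <<'E'
from h import *
P=[];
for k in range(1):
    s=r.observe();i=r.get_image("wrist")
cv2.imwrite("pics/w2.png",i[:,:,::-1])
import json;json.dump({k:np.array(s[k]).tolist() for k in("position","orientation","qpos")},open("s2.json","w"));print(json.load(open("s2.json")))
E
```

```text
time: 6.15
position: [0.5129, -0.1368, 0.2738]
orientation: [-0.0, 0.782, 0.623, -0.0]
ft_force: [-0.2, 0.7, -1.7]
gripper_width: 0.0136
time: 7.15
position: [0.4757, -0.021, 0.2728]
orientation: [-0.0, 0.932, 0.363, -0.0]
ft_force: [0.7, -0.4, -0.9]
gripper_width: 0.0134
time: 8.15
position: [0.4394, 0.0925, 0.2725]
orientation: [0.0, 0.933, 0.361, -0.0]
ft_force: [-0.5, 0.1, -1.5]
gripper_width: 0.0138
{'position': [0.43941764549089685, 0.09253483919557791, 0.27254591930105954], 'orientation': [2.2496390812874415e-05, 0.9326405397185326, 0.3608069009788255, -5.808177424980951e-05], 'qpos': [0.20426032448023176, 0.0317297859693064, 1.944853173869812, -6.905289683714843e-05, 1.1651168983865239, 1.0368180488932086]}
```

View pics/w2.png

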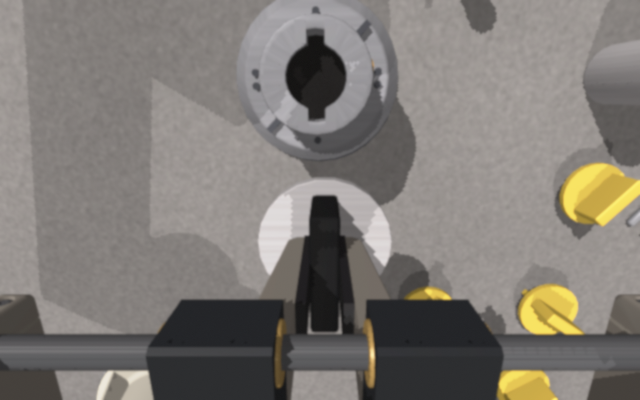

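The wrist view shows the keg mouth centred near (316,75), with its notches up and down at (316,35) and (316,115). The gripped cap's disc arc tops out at (324,178). I'll fit both in the same image, so that mount errors largely cancel.

```bash
cat > m.py <<'E'
from h import *
import json,sys
from scipy.optimize import least_squares
from scipy.ndimage import distance_transform_edt
def run(tag,ctr,sj):
    s=json.load(open(sj));C=cam("wrist",s);w,x,y,z=s["orientation"];R=Ro.from_quat([x,y,z,w]).as_matrix();az=np.arctan2(R[1,0],R[0,0]);tcp=np.array(s["position"])
    i=cv2.imread(tag);g=i.max(2);m=(g<70).astype(np.uint8);n,l,st,_=cv2.connectedComponentsWithStats(m);k=l[ctr[1],ctr[0]];print("mouth comp",st[k]);m=(l==k).astype(np.uint8)
    c0=max(cv2.findContours(m,cv2.RETR_EXTERNAL,cv2.CHAIN_APPROX_NONE)[0],key=len)[:,0,:].astype(float)
    P=np.array([ray(C,u,.16) for u in c0])[:,:2]
    def sd(p):   # signed distance to mouth outline
        c,s_=np.cos(p[2]),np.sin(p[2]);d=P-p[:2];q=np.abs(np.c_[d@[c,s_],d@[-s_,c]])
        b=q-[.032,.0065];box=np.linalg.norm(np.maximum(b,0),axis=1)+np.minimum(b.max(1),0)
        return np.minimum(np.linalg.norm(d,axis=1)-.0225,box)
    o=least_squares(sd,[*P.mean(0),np.radians(42.4)],loss="soft_l1",f_scale=.001)
    print("mouth",o.x[:2],"az",np.degrees(o.x[2]),"rms mm",1e3*np.sqrt((sd(o.x)**2).mean()),"mean",1e3*sd(o.x).mean())
    # disc arc: upward edge per column
    E=[]
    for a in np.radians(np.arange(-50,51,2)):
        d=np.array([np.sin(a),-np.cos(a)]);t=np.arange(45,90,.5);uv=np.array([325,242])+t[:,None]*d
        v=cv2.remap(g,uv[:,0:1].astype(np.float32),uv[:,1:2].astype(np.float32),1)[:,0].astype(float)
        v=cv2.GaussianBlur(v[:,None],(1,0),2)[:,0] if 0 else np.convolve(np.pad(v,4,'edge'),np.ones(9)/9,'valid')
        E.append(uv[np.gradient(v).argmin()])
    Q=np.array([ray(C,u,tcp[2]-.033) for u in E])[:,:2]
    f=lambda p:np.linalg.norm(Q-p,axis=1)-.038
    d=least_squares(f,tcp[:2],loss="soft_l1",f_scale=.0005);print("disc",d.x,"in tool",R[:,:2].T@np.r_[d.x-tcp[:2],0],"rms",1e3*np.sqrt((f(d.x)**2).mean()))
    print("tool az",np.degrees(az),"turn needed",az-o.x[2],"shift by axis",R[:,:2].T@np.r_[o.x[:2]-tcp[:2],0],"shift by disc",R[:,:2].T@np.r_[o.x[:2]-d.x,0])
    v=i.copy();v[tuple(c0.astype(int).T[::-1])]=(0,0,255)
    for u in E:cv2.circle(v,tuple(int(q) for q in u),1,(0,255,0),-1)
    cv2.imwrite(tag.replace(".png","_m.png"),cv2.resize(v[0:270,200:440],(640,720))[:600])
run(sys.argv[1],eval(sys.argv[2]),sys.argv[3])
E
python3 m.py pics/w2.png '(316,75)' s2.json
```

```text
mouth comp [ 286   33   60   86 3323]
mouth [0.50556433 0.16071816] az 42.62979310445269 rms mm 1.4645664171384056 mean -1.2878248213381864
disc [0.43915673 0.09178783] in tool [-0.00069572  0.00037692] rms 1.744588292422992
tool az 42.29951776650858 turn needed -0.005764392085261694 shift by axis [ 0.09481232 -0.00591376] shift by disc [ 0.09550805 -0.00629068]
```

View pics/w2_m.png

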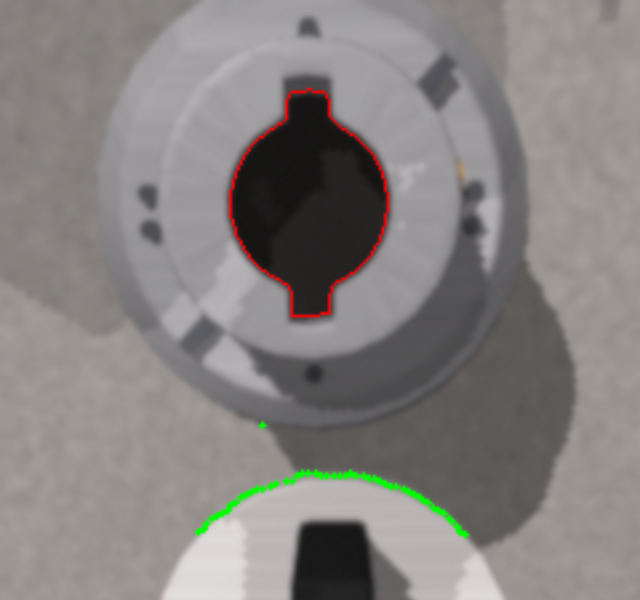

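```bash
python3 - <<'E'
from h import *
import json
s=json.load(open("s2.json"));C=cam("wrist",s);w,x,y,z=s["orientation"];R=Ro.from_quat([x,y,z,w]).as_matrix();t=np.array(s["position"])
for u in((308,75),(308,90),(312,318),(312,330),(230,203),(388,203)):
    for h in(.16,.152):
        p=ray(C,(200+u[0]/2.6667,u[1]/2.6667),h);print(u,h,(R.T@(p-t))[:2].round(4),end=" ")
    print()
i=cv2.imread("pics/w2.png").max(2)
print(i[22:40,316],i[112:128,317],i[75,280:296],i[75,338:354])
E
```

```text
(308, 75) 0.16 [ 0.1267 -0.0057] (308, 75) 0.152 [ 0.1281 -0.0059] 
(308, 90) 0.16 [ 0.1231 -0.0057] (308, 90) 0.152 [ 0.1244 -0.0059] 
(312, 318) 0.16 [ 0.0643 -0.005 ] (312, 318) 0.152 [ 0.0638 -0.0052] 
(312, 330) 0.16 [ 0.0609 -0.0051] (312, 330) 0.152 [ 0.0603 -0.0052] 
(230, 203) 0.16 [ 0.0949 -0.0272] (230, 203) 0.152 [ 0.0954 -0.0281] 
(388, 203) 0.16 [0.0949 0.0159] (388, 203) 0.152 [0.0954 0.0164] 
[161 159 156 153 144 127 101  79  73  73  72  68  58  41  28  22  20  23] [ 36  37  37  35  37  40  58  87 112 133 154 165 164 160 158 156] [156 155 155 151 132  92  51  29  23  21  22  21  22  24  27  27] [ 37  37  38  38  36  33  41  66 105 138 153 157 157 157 157 157]
```

```bash
python3 -m creep '[[[0.019,-0.0012,0,-0.006],[0.019,-0.0012,0,0],[0.019,-0.0012,0,0],[0.019,-0.0012,0,0],[0.019,-0.0012,0,0],[0,0,0.01,0],[0,0,0.015,0],[0,0,0.015,0],[0,0,0.008,0],[0,0,0,0]]]'
python3 -m creep '[[[0,0,0.002,0],[0,0,0.002,0],[0,0,0.002,0],[0,0,0.002,0],[0,0,0.002,0],[0,0,0.002,0],[0,0,0.002,0],[0,0,0.002,0],[0,0,0.002,0],[0,0,0,0]]]'
```

```text
time: 9.2
position: [0.5043, 0.1617, 0.2231]
orientation: [-0.0, 0.931, 0.364, -0.001]
ft_force: [0.1, -0.5, -0.7]
gripper_width: 0.0134
time: 10.2
position: [0.505, 0.1618, 0.2063]
orientation: [0.0, 0.931, 0.364, -0.0]
ft_force: [-0.3, -0.1, -1.4]
gripper_width: 0.0135
```

The foot is already about 6 mm below the rim with no contact force. I keep going down.

```bash
python3 -m creep '[[[0,0,0.0012,0],[0,0,0.0012,0],[0,0,0.0012,0],[0,0,0.0012,0],[0,0,0.0012,0],[0,0,0.0012,0],[0,0,0.0012,0],[0,0,0.0012,0],[0,0,0.0004,0],[0,0,0,0]]]'
python3 -m creep '[[[0,0,0.0005,0],[0,0,0.0005,0],[0,0,0.0005,0],[0,0,0.0005,0],[0,0,0,0],[0,0,0,0],[0,0,0,0],[0,0,0,0],[0,0,0,0],[0,0,0,0]]]'
python3 - <<'E'
from h import *
for k in range(3):
    s=r.observe();print(np.round(s["position"],4),np.round(s["ft_force"],1));i=r.get_image("wrist")
cv2.imwrite("pics/w3.png",i[:,:,::-1])
E
```

```text
time: 11.2
position: [0.5051, 0.1619, 0.1965]
orientation: [-0.0, 0.931, 0.364, -0.0]
ft_force: [0.2, -0.5, -2.2]
gripper_width: 0.0133
time: 12.2
position: [0.5052, 0.1619, 0.1952]
orientation: [0.0, 0.931, 0.364, 0.0]
ft_force: [-3.0, -0.4, 6.3]
gripper_width: 0.0132
[0.5052 0.1619 0.1952] [-3.  -0.4  6.3]
[0.5052 0.1619 0.1952] [-2.  -0.8  5.7]
[0.5052 0.1619 0.1952] [-2.3 -0.8  5.5]
```

```bash
python3 -m creep '[[[0,0,0.0005,0],[0,0,0.0005,0],[0,0,0,0],[0,0,0,0],[0,0,0,0],[0,0,0,0],[0,0,0,0],[0,0,0,0],[0,0,0,0],[0,0,0,0]]]'
python3 - <<'E'
from h import *
s=r.observe();cv2.imwrite("pics/w4.png",r.get_image("wrist")[:,:,::-1]);print(s["position"])
a=r.get_image("scene")[:,:,::-1][150:260,345:455];b=r.get_image("top")[:,:,::-1][180:280,195:295]
cv2.imwrite("pics/c4.png",np.hstack([cv2.resize(a,(400,400),interpolation=2),cv2.resize(b,(400,400),interpolation=2)]))
E
```

```text
time: 13.35
position: [0.5052, 0.1619, 0.1952]
orientation: [0.0, 0.931, 0.364, 0.0]
ft_force: [-5.1, -0.9, 15.2]
gripper_width: 0.0135
[0.50523063 0.16187734 0.19518724]
```

View pics/c4.png

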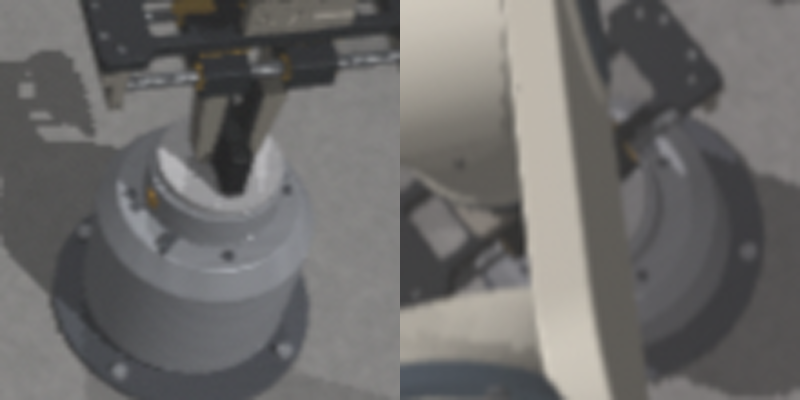

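Contact is stiff at z=0.1952, exactly the grasp height (0.0532) − 0.018 + 0.160, so the cap is home. I ease the push, then turn clockwise, which is positive about the downward tool z.

```bash
python3 -m creep '[[[0,0,-0.001,0],[0,0,0,0],[0,0,0,0.04],[0,0,0,0.05],[0,0,0,0.05],[0,0,0,0.05],[0,0,0,0.05],[0,0,0,0.05],[0,0,0,0.05],[0,0,0,0.05]]]'
python3 - <<'E'
from plant import r
print(r.observe()["wrist_torque"])
E
```

```text
time: 14.5
position: [0.5057, 0.162, 0.1952]
orientation: [-0.0, 0.984, 0.176, 0.001]
ft_force: [-0.5, -0.7, 6.6]
gripper_width: 0.0138
[-0.13498127  0.40947616  0.195576  ]
```

```bash
python3 -m creep '[[[0,0,0,0.05],[0,0,0,0.05],[0,0,0,0.05],[0,0,0,0.05],[0,0,0,0.05],[0,0,0,0.05],[0,0,0,0.05],[0,0,0,0.045],[0,0,0,0],[0,0,0,0]]]'
python3 - <<'E'
from h import *
import json
s=r.observe();w,x,y,z=s["orientation"];print("az",np.degrees(2*np.arctan2(y,x)),s["position"],s["ft_force"],s["wrist_torque"])
i=r.get_image("wrist")[:,:,::-1];cv2.imwrite("pics/w5.png",i)
json.dump({k:np.array(s[k]).tolist() for k in("position","orientation","qpos")},open("s5.json","w"))
cv2.imwrite("pics/sc5.png",cv2.resize(r.get_image("scene")[:,:,::-1][150:260,345:455],(400,400),interpolation=2))
cv2.imwrite("pics/c5.png",np.hstack([cv2.resize(i[100:400,170:470],(400,400)),cv2.imread("pics/sc5.png")]))
E
```

```text
time: 15.5
position: [0.5057, 0.162, 0.1952]
orientation: [-0.0, 1.0, -0.02, 0.001]
ft_force: [-1.4, -0.7, 7.0]
gripper_width: 0.0139
az -2.317763439167566 [0.50574241 0.16202475 0.19523413] [-1.38163086 -0.74195992  6.99828651] [-0.1211299   0.44547943 -0.08879962]
```

View pics/c5.png

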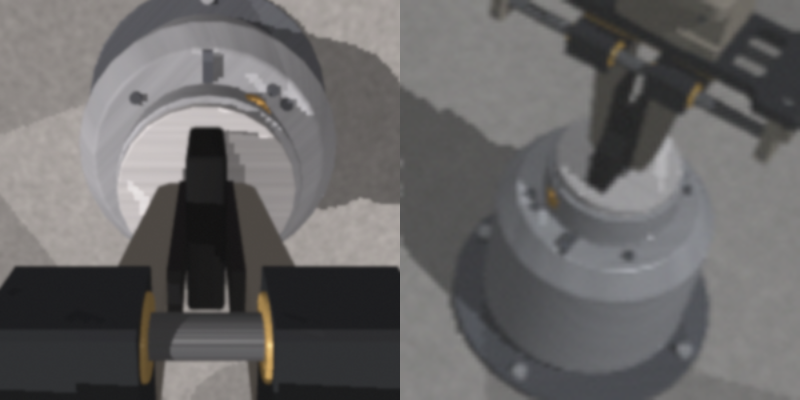

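The wrist crop shows the rib at (209,65), in line with the bar, whose end is at (208,130). The scene crop shows the disc flat on the neck. Here is the numeric check of the alignment.

```bash
python3 - <<'E'
from h import *
import json
s=json.load(open("s5.json"));C=cam("wrist",s);t=np.array(s["position"]);w,x,y,z=s["orientation"];R=Ro.from_quat([x,y,z,w]).as_matrix()
g=cv2.imread("pics/w5.png").max(2)
m=np.zeros_like(g);m[134:166,312:342]=g[134:166,312:342]<115
n,l,st,ce=cv2.connectedComponentsWithStats(m);k=1+st[1:,4].argmax();print(st[k],ce[k])
rib=R.T@(ray(C,ce[k],.132)-t);print("rib in tool",rib,np.degrees(np.arctan2(rib[1],rib[0])))
b=(g<60)[196:222,300:350]
for row in(200,206,212,218):
    c=np.where(g[row,300:350]<60)[0]+300;p=R.T@(ray(C,(c.mean(),row),t[2]+.011)-t);print(row,c.min(),c.max(),p.round(4))
E
```

```text
[312 137  30  29 377] [328.19893899 152.36074271]
rib in tool [0.04738205 0.0030951  0.06329609] 3.737372969648649
200 313 337 [ 0.0385  0.001  -0.0109]
206 312 337 [ 0.0358  0.0008 -0.011 ]
212 311 338 [ 0.033   0.0008 -0.011 ]
218 311 339 [ 0.0302  0.001  -0.011 ]
```

```bash
python3 - <<'E'
from h import *
import json
s=json.load(open("s5.json"));C=cam("wrist",s);t=np.array(s["position"]);w,x,y,z=s["orientation"];R=Ro.from_quat([x,y,z,w]).as_matrix()
g=cv2.imread("pics/w5.png").max(2).astype(float)
for row in range(138,160,3):
    v=g[row,310:345];d=np.gradient(v);a,b=310+d[:20].argmin(),310+d.argmax();p=R.T@(ray(C,((a+b)/2,row),.132)-t);print(row,a,b,p.round(4)[:2],v[::3].astype(int))
E
```

```text
138 321 329 [0.0564 0.0011] [164 170 180 178 117  93 104 169 162 162 157 152]
141 321 337 [0.0545 0.0036] [165 164 164 168 122 106 106 114 117 137 168 164]
144 321 337 [0.0526 0.0036] [162 161 163 161 119 105 104  93  93 128 167 164]
147 322 337 [0.0508 0.0039] [161 162 161 160 113  93  92  91  93 125 163 161]
150 321 337 [0.0489 0.0036] [162 161 160 163 113  91  91  92  92 123 161 161]
153 322 337 [0.047  0.0039] [161 159 163 164 114  91  91  92  89 121 161 163]
156 321 337 [0.0451 0.0036] [158 162 164 165 113  90  91  89  91 123 162 166]
159 322 333 [0.0432 0.0027] [163 165 166 166 114  91  90  92 143 159 166 166]
```

```bash
python3 - <<'E'
from h import *
import json
s=json.load(open("s2.json"));C=cam("wrist",s)
for n,a,b in(("ribs",(439,82),(199,335)),("studs",(308,25),(314,374)),("dbl",(472,210),(150,213))):
    q=[ray(C,(200+u[0]/2.6667,u[1]/2.6667),.131) for u in(a,b)];d=q[0]-q[1];print(n,np.degrees(np.arctan2(d[1],d[0])),np.linalg.norm(d),(q[0]+q[1])/2)
# wider look at final: studs + rib in w5
s=json.load(open("s5.json"));C=cam("wrist",s);k=np.array([.5056,.1612])
for n,u in(("rib",(329.2,149)),("stud",(170+137*.75,100+98*.75)),("dblA",(170+274*.75,100+90*.75)),("dblB",(170+287*.75,100+104*.75))):
    q=ray(C,u,.131)[:2]-k;print(n,np.degrees(np.arctan2(q[1],q[0])),np.linalg.norm(q))
E
```

```text
ribs -2.971112788203545 0.10318139992591259 [0.50583707 0.15914767 0.131     ]
studs 42.950401567167965 0.09982131153501299 [0.50617149 0.16080979 0.131     ]
dbl -47.22601712081672 0.09788167350567166 [0.50547996 0.16029076 0.131     ]
rib -5.6335842555881515 0.04963362373088728
stud 42.48348335598866 0.047557150709456604
dblA -43.22761899531292 0.04983740272744059
dblB -54.23151554513589 0.04985790828319623
```

The direct estimates put the vent direction between −2 and −5.6°, and the best, averaged value is −2.7° ± 1°. The bar is at −2.3°. I add a tiny nudge, let it settle and hand in.

```bash
python3 -m creep '[[[0,0,0,0.01],[0,0,0,0],[0,0,0,0],[0,0,0,0],[0,0,0,0],[0,0,0,0],[0,0,0,0],[0,0,0,0],[0,0,0,0],[0,0,0,0]]]'
python3 - <<'E'
from h import *
s=r.observe();w,x,y,z=s["orientation"];print("az",np.degrees(2*np.arctan2(y,x)),s["position"],s["ft_force"],s["wrist_torque"],s["gripper_width"],np.abs(s["joint_velocities"]).max())
print(r.finish_job())
E
```

```text
time: 16.6
position: [0.5058, 0.162, 0.1953]
orientation: [-0.0, 1.0, -0.025, 0.001]
ft_force: [-1.5, 0.6, 6.2]
gripper_width: 0.0135
az -2.8690419073258546 [0.50575178 0.16202057 0.19526077] [-1.49739587  0.62998812  6.23120699] [-0.02284597  0.38067717  0.13502143] 0.013472143117511865 0.001790749512511093
the job is handed in; nothing more can be done
None
```

I gripped the black-bar cap, lowered its lugs through the keg's notches until it sat flush, and turned it clockwise to the vent position. I handed the job in at 16.6 s, still gripping the cap. No verdict was reported.

**Last checks**
- **Seating:** the cap stopped firmly at a tool height of 0.195 m, which is where the grasp height says the disc meets the rim. The last push was about 6 N down. The cap was still and held at 13.5 mm opening.
- **Angle:** the tool stands at −2.9°. Entry was at about 42.6°, so the turn is about 45.5°, well short of the catch at about 57°. I felt no click.
- **Bystanders:** I saw no contact with the bottle, the can or the wrench, and the moves stayed clear of all three. I took no picture of them at the end.

**Where checks disagreed**
- **Rib direction:** the ribs read −3.0° in the picture taken before insertion. The single visible rib read −5.6° in the last wrist picture, where it is seen from one side with a view offset. I trusted the average of all the keg marks, about −2.7° ± 1°.
- **Bar silhouette:** the fit of the bar before grasping had a rough residual, but the grasp itself was clean.

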